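# Weigh a specimen jar on the hook balance and set it on the microscope light base

### The job

Weigh the orange-lidded specimen jar: lift it out of its pocket in the aluminium block by the grip on its wire bail, hang it by the bail on the balance's hook so that the hook takes the weight gradually (never letting the pointer run down to its end stop), let go and let it hang untouched until jar and pointer have been quite still for a good second. Then lift it off the hook, keeping it upright throughout, let the empty hook come back up to zero, and stand the jar upright and gently, without dropping it, on the round white stage disc of the light base, wholly on the disc, and let go. Leave the other two jars, the petri dish, the bottle and the slide box where they are.

Things in the scene. Friction and masses are not known exactly. Their poses are not given: they have to be found in the camera images.
- jar_orange: The jar to weigh: clear cylindrical pot, 46 mm diameter, with an orange screw lid of the same diameter (lid top 46 mm above the underside), steel wire bail and orange grip; 133 mm tall in all, 95 to 180 g. Origin: centre of the underside, z up, bail in its y-z plane (looks the same after half a turn). Starts in any of three pockets of the block, yaw within 1.3 rad of the block's.
- jar_orange_eye (a point): Peak of the orange jar's fixed bail (centreline of the 6 mm wire), on the jar's axis 91 mm above the underside. Below it two 45 degree slopes run down to y = +/-19 mm at 72 mm height, then upright legs to the lid: an opening 32 mm wide, passed through along the jar's x axis.
- jar_orange_grip (a point): Centre of the orange square grip on top of the bail, 111 mm above the underside: 14 x 14 mm, faces square to the jar's x and y, from 89 to 133 mm height. The only part that can be held while the jar is in its pocket.
- block: Fixed aluminium sample block, 150 x 150 x 52 mm, with four round pockets of 49 mm diameter, 42 mm deep (floor 10 mm above the table), centres at x, y = +/-35 mm. Three hold jars, each standing on the pocket floor with its lid about 4 mm proud of the block; one is empty. Origin: centre of the underside. It stands to the left or the right of the balance, the light base on the other side.
- jar_white: Bystander, in a pocket of the block. Specimen jar 46 mm in diameter: clear pot with a white screw lid (lid top 46 mm above the underside), a stiff steel wire bail and a white square grip on top. Same make as the other jars. Origin: centre of its underside, z up.
- jar_blue: Bystander, in a pocket of the block. Specimen jar 46 mm in diameter: clear pot with a blue screw lid (lid top 46 mm above the underside), a stiff steel wire bail and a blue square grip on top. Same make as the other jars. Origin: centre of its underside, z up.
- balance: Fixed beige column spring balance. Origin: on the table straight under the hook's saddle; its -x axis is the way the hook points, towards the robot within 0.5 rad. Base plate 170 x 104 mm, x = -22 to +148 mm, top at 14 mm; column 44 x 46 mm, x = +100 to +144 mm, 205 mm high with a black screw on top to 213 mm. The hook arm runs from the column at x = +94 mm.
- hook_saddle (a point): Bottom of the hook's V (centreline of the 7 mm round steel), where the bail rests, its peak about 11 mm above this point; 160 mm above the table when empty, sinks with the hook. Axes as the balance's. From the column a level arm comes 14 mm above the saddle to x = +14 mm, then dips at 45 degrees to here.
- hook_tip (a point): Free end of the hook (centreline): 14 mm in front (-x) of the saddle and 14 mm above it, at the end of a 45 degree rise. A jar goes on with its x axis along the balance's x (either way round): bail carried over the tip from the -x side, hook through the opening, then lowered; it comes off the same way back.
- carriage (a joint): How far the hook has been pulled down, in m: 0 empty, grows downward by 1 mm per 0.06 N (60 N/m, about 16 to 29 mm under the orange jar), end stop at 0.045. Lightly damped: it bobs for one to two seconds when let go and comes back to 0 by itself when unloaded.
- light_base: Fixed beige light base of a stereo microscope, 180 x 190 mm, deck 55 mm high, with two small stage clips up to 10 mm above the deck beside the disc, and red switches on its front. Origin: centre of the underside.
- stage (a point): Centre of the top face of the round white stage disc, 110 mm in diameter, 58 mm above the table; at x = -22, y = -28 mm in the light base's frame.
- petri_dish: Bystander: closed clear petri dish, 58 mm in diameter, 14 mm high, standing on the light base's deck beside the disc, about (55, 60) mm from the base's centre. Origin: centre of the underside.
- bottle: Bystander: capped reagent bottle, 48 mm in diameter, 165 mm high, standing on the table about 87 mm to one side of the balance's x axis. Origin: centre of the underside.
- slide_box: Bystander: teal slide box 80 x 34 x 32 mm lying along its x axis on the table about 87 mm to the other side of the balance's x axis. Origin: centre of the underside.
Not all that is in view belongs to the job. Leave any blue look-alike of the balance alone.

How it is judged:
By the outcome, as a careful person would: the job done as asked, in the order asked, and still so for the second after the job is handed in, with the robot touching nothing.
It also fails if it takes over 72 s, if anything falls off the work surface, if the arm or the gripper's body presses on something with over 40 N, if the wrist force passes 120 N, or if a joint passes its speed limit or range.

### The arm

A 7-joint arm with a two-finger parallel gripper is mounted at the origin on the work surface. World frame = base frame: x ahead of the robot, y to its left, z up, the work surface at z = 0. Lengths are in mm, angles in rad, forces in N, time in s.
With the tool pointing down it reaches from about 400 to 850 mm from the base axis. Payload 10.4 kg.
Tool frame: the origin (TCP) lies midway between the tips of the shut fingers; the grasp point (between the pads) lies 19 mm behind it; z points along the fingers, y is the line along which they close (so a half turn about z gives the same grasp; the last joint's range is limited). The gripper opens to 87 mm and grips with 3 to 60 N. Pads are 19 mm wide; open, the fingers measure 117 mm over their backs; the gripper's body (75 mm by 190 mm) begins 51 mm behind the grasp point.
Start: joints at [1.28, 0.332, -0.065, 1.46, 0.022, 1.35, -0.088], TCP at [165.403, -602.739, 222.576] pointing down, gripper open.
Joint ranges: [-2.6, 2.6], [-0.5, 2.12], [-1.47, 1.34], [0.16, 2.42], [-1.27, 4.41], [0.06, 2.06], [-2.6, 2.6]. Speed limits (rad/s): [2.22, 2.22, 2.79, 2.79, 3.14, 3.14, 3.14].

### API

Orientations are given as a unit quaternion [x, y, z, w].
In Python, from plant import read_state, grab_frame, finish_job gives the robot as it stands.
- The arm moves only by the tool jog_arm, never from a script. Its argument "targets" is one flat list of numbers, 7 for each row, row after row: the turn, a rotation vector about the world's x, y, z in degrees, then the shift along the world's x, y, z in m, then the opening, from 0 (shut) to 1 (fully open). A call has 1 to 5 rows; each row shifts and turns the commanded pose from where the row before left it; what a row does not reach is not made up. A row lasts 1/10 s, in which the tool goes at most 50 mm and 8.59 degrees, less where a joint would pass 70% of its speed; a pose out of reach is approached as far as the arm can. A call with a gripper value outside its range is refused whole. The fingers move at their own pace and stop on an object; the grip force is fixed at half the most. Time passes only in rows, so rows that do not move let the fingers close. It gives the time, the measured TCP pose, the force, the opening and the grip force at its end, in the units of the state.
- read_state(): the state, without advancing time (a new reading comes with each control period).
- grab_frame(name): name is "scene" or "top" or "wrist"; returns a dict with "color" (420x560x3 uint8, red, green, blue), "vfov" (degrees; the focal length in pixels is half the picture's height over the tangent of half this angle, whatever the lens; pixels are square), "cx", "cy" (the principal point, pixels), "R" (3x3) and "t" (3): a world point X has camera coordinates R X + t; the wrist camera has in their place "T_tool_cam" (4x4, takes a point from camera to tool coordinates, whose origin is the TCP and whose axes are the flange's). Camera axes: x right, y down, z forward; pixel columns grow to the right and rows downward; lengths in mm; the calibration is good to about 2 mm. The wrist camera is an equidistant fisheye: a pixel r from the principal point sees the ray r / f radians off the axis. A picture is of the moment at which its call begins: read the wrist's pose just before it. There is no depth.
- finish_job(): hands the job in; it is judged then, once.
The state is a dict: "time": time; "joint_pos": joint angles; "qvel": joint speeds; "effort": joint torques, N m; "ee_pos": TCP position; "tcp_rot": TCP orientation; "ft_force": force on the tool from outside, world axes, zero at the start; "moment": the same for the moment, N m; "width": finger opening in mm; "grasp_force": force on a finger pad.
Only numpy, scipy, OpenCV 4.12 (cv2) and the standard library are available. Lean on these libraries where they do the work, as an engineer would, in place of code of your own. Each camera call takes 0.05 s, during which the arm holds its last target. There are 200 camera calls.

## Working session

There is one attempt and no reset: what is moved stays moved. The work goes in short steps, Python scripts to look and compute and a tool call to move; the robot and the scene stay as the last step left them, time stands still between calls to the robot, and variables do not carry over. Pictures are saved under pics/ and viewed, at most 10 in all, crops included, and the job is handed in when it is done.

Besides the shell and the picture viewer there is one more tool, called after ">>>" as a command line: name --argument value ..., lists and objects as JSON in quotes. jog_arm: Moves the arm, as the interface text tells. Its arguments: {"type":"object","properties":{"targets":{"type":"array"}},"required":["targets"]}

```bash
mkdir -p pics; ls; cat > h.py <<'E'
import numpy as np, cv2, pickle
from plant import read_state, grab_frame
def get(n,fn):
    s=read_state(); f=grab_frame(n); f['ee']=s['ee_pos']; f['rot']=s['tcp_rot']
    cv2.imwrite(f'pics/{fn}.png',f['color'][:,:,::-1]); pickle.dump(f,open(f'{fn}.pkl','wb')); return f
def load(fn): return pickle.load(open(fn+'.pkl','rb'))
E
python3 - <<'E'
from h import *
for n in ['scene','top','wrist']:
    f=get(n,n+'0'); print(n,{k:np.round(v,3).tolist() for k,v in f.items() if k!='color'})
a=cv2.imread('pics/scene0.png');b=cv2.imread('pics/top0.png')
cv2.imwrite('pics/both.png',cv2.resize(np.hstack([a,b]),(800,300)))
print(read_state())
E
```

```text
pics
scene {'vfov': 54.724, 'cx': 275.065, 'cy': 209.955, 'R': [[-0.486, 0.874, -0.002], [0.562, 0.311, -0.766], [-0.669, -0.374, -0.643]], 't': [210.149, -160.005, 1297.689], 'ee': [165.268, -602.346, 221.758], 'rot': [0.991, 0.134, -0.0, -0.001]}
top {'vfov': 49.713, 'cx': 276.684, 'cy': 206.568, 'R': [[0.032, -0.999, 0.001], [-0.978, -0.032, -0.205], [0.205, 0.005, -0.979]], 't': [-26.563, 492.931, 1016.962], 'ee': [165.249, -602.361, 221.76], 'rot': [0.991, 0.134, -0.0, -0.001]}
wrist {'vfov': 65.706, 'cx': 280.021, 'cy': 211.367, 'T_tool_cam': [[0.0, -0.954, -0.298, 82.203], [1.0, -0.0, 0.001, 0.796], [-0.001, -0.298, 0.954, -162.943], [0.0, 0.0, 0.0, 1.0]], 'ee': [165.27, -602.39, 221.873], 'rot': [0.991, 0.133, -0.0, -0.001]}
{'time': 0.15, 'joint_pos': array([ 1.28041851,  0.33273775, -0.06469359,  1.46071158,  0.02160088,
        1.34989206, -0.08849904]), 'qvel': array([-0.00027334, -0.00209589, -0.00076058, -0.00210551,  0.00069581,
       -0.00062678,  0.00183786]), 'effort': array([ 1.30294186e-03, -6.23630333e+01,  2.48340127e-02, -3.90142608e+01,
       -6.13193004e-02,  3.71486647e-02,  1.41391397e-04]), 'ee_pos': array([ 165.29214463, -602.46127381,  221.9473673 ]), 'tcp_rot': array([ 9.91049375e-01,  1.33494789e-01, -9.31867677e-05, -5.18444112e-04]), 'ft_force': array([ 0.24673894, -0.10962982,  0.38398355]), 'moment': array([0.02896863, 0.007214  , 0.03577155]), 'grasp_force': 0.0, 'width': 87.26743536899592}
```

View pics/top0.png

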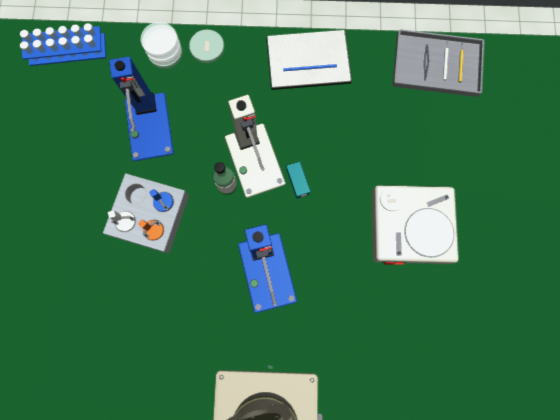

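View pics/scene0.png

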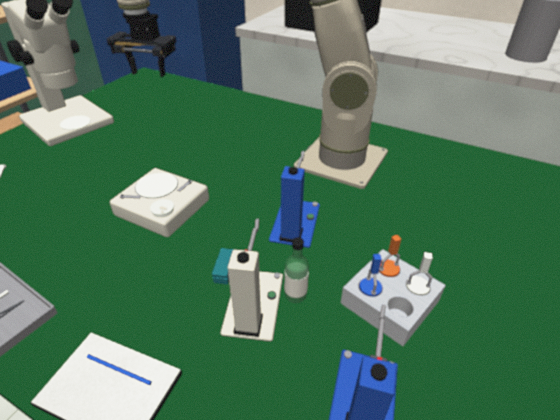

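The candidates for the orange jar in the top view are the orange lid (153,231), the white one (123,221) and the blue one (162,201). The candidates for the balance are the beige one (255,160) and two blue look-alikes at (150,110) and (268,270). I choose the orange jar and the beige balance. The stage is at (430,232).

```bash
python3 - <<'E'
from h import *
t=cv2.imread('pics/top0.png');s=cv2.imread('pics/scene0.png')
def c(i,x,y):
    return cv2.resize(i[y:y+75,x:x+100],(400,300),interpolation=cv2.INTER_CUBIC)
cv2.imwrite('pics/m1.png',np.vstack([np.hstack([c(t,97,175),c(t,215,122)]),np.hstack([c(t,370,185),c(s,345,225)])]))
E
```

```text
(no output)
```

View pics/m1.png

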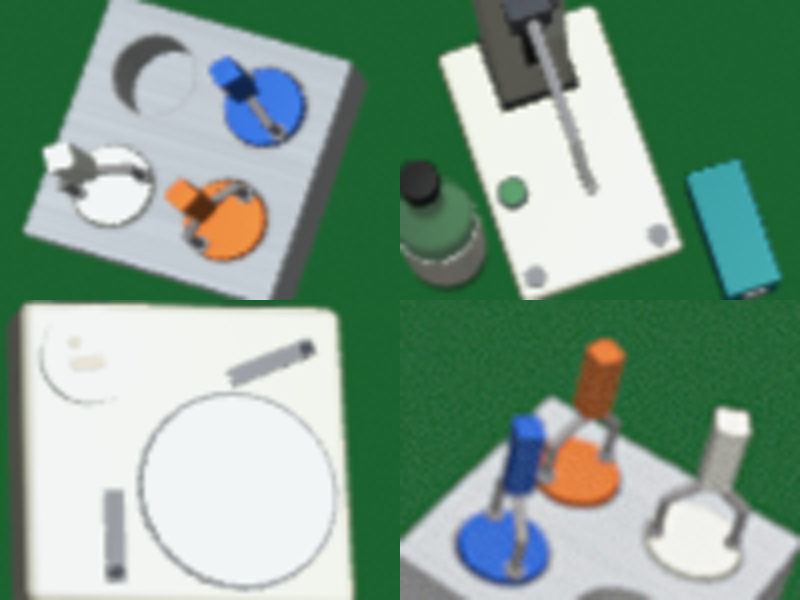

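The crop confirms the orange jar: lid at tile (225,220), grip top at (181,194), and bail legs at (197,240) and (246,190). In the balance tile the hook tip is at (592,190). The stage disc centre is at (237,490).

```bash
cat >> h.py <<'E'
from scipy.spatial.transform import Rotation as Ro
def ray(f,p):
    F=f['color'].shape[0]/2/np.tan(np.radians(f['vfov'])/2)
    d=(np.array(p,float)-[f['cx'],f['cy']])/F
    if 'R' in f:
        return -f['R'].T@f['t'], f['R'].T@np.r_[d,1]
    r=np.linalg.norm(d)+1e-12; v=np.r_[d/r*np.sin(r),np.cos(r)]
    T=f['T_tool_cam']; M=Ro.from_quat(f['rot']).as_matrix()
    return M@T[:3,3]+f['ee'], M@T[:3,:3]@v
def atz(f,p,z):
    o,d=ray(f,p); return o+d*(z-o[2])/d[2]
def proj(f,X):
    F=f['color'].shape[0]/2/np.tan(np.radians(f['vfov'])/2)
    if 'R' in f: c=f['R']@X+f['t']; return F*c[:2]/c[2]+[f['cx'],f['cy']]
    M=Ro.from_quat(f['rot']).as_matrix();T=f['T_tool_cam']
    c=T[:3,:3].T@(M.T@(np.array(X)-f['ee'])-T[:3,3])
    th=np.arctan2(np.hypot(c[0],c[1]),c[2]); return F*th*c[:2]/np.hypot(c[0],c[1])+[f['cx'],f['cy']]
E
python3 - <<'E'
from h import *
f=load('top0')
def T(u,v,z,x0,y0): return np.round(atz(f,(u/4+x0,v/4+y0),z)[:2],1)
B=lambda u,v,z:T(u,v,z,97,175)
print('lid',B(225,220,56),'griptop',B(181,194,143),'legs',B(197,240,56),B(246,190,56))
print('blue',B(265,106,56),'white',B(112,186,56),'empty',B(152,75,52))
H=lambda u,v,z:T(u-400,v,z,215,122)
print('tip',H(592,190,174),'armstart',H(535,25,174),'plate',H(522,300,14),H(682,243,14),H(597,8,14),H(440,57,14))
print('stage',T(237,190,58,370,185))
s=load('scene0');a=atz(s,(345+185/4,225+175/4),56);print('lid scene',a, 'grip',atz(s,(345+207/4,225+47/4),143))
E
```

```text
lid [427.8 273.7] griptop [428.2 274.1] legs [415.6 288.8] [445.8 263. ]
blue [496.1 256.1] white [445.6 341.1] empty [513.5 325.6]
tip [546.9  20.1] armstart [638.4  54.4] plate [522.8  66.7] [562.  -30.3] [714.2  27.9] [678.2 125.6]
stage [ 442.2 -365.5]
lid scene [428.3528807  282.97996971  56.        ] grip [422.71343211 276.50278208 143.        ]
```

```bash
python3 - <<'E'
from h import *
f=load('top0')
for n,p,z in [('bluecol top',(258,237),213),('blue plate front',(277,306),14),('bluetip',(273,304),174),('bottle cap',(219.5,167),165),('slidebox',(299,181),32),('blue2 col',(120,66),213),('blue2 tip',(132,130),174)]: print(n,np.round(atz(f,p,z)[:2]))
E
```

```text
bluecol top [397.  23.]
blue plate front [264. -19.]
bluetip [270. -10.]
bottle cap [552. 114.]
slidebox [563. -63.]
blue2 col [754. 332.]
blue2 tip [626. 306.]
```

>>> jog_arm --targets '[0,0,5,0.03,0.02,0.03,1,0,0,5,0.04,0.02,0.02,1,0,0,5,0.04,0.02,0.02,1,0,0,5,0.04,0.02,0.02,1,0,0,5,0.04,0.02,0,1]'

```text
time: 0.65
ee_pos: [357.4, -502.4, 315.7]
tcp_rot: [0.938, 0.346, 0.001, 0.002]
ft_force: [0.9, -0.7, 1.2]
width: 86.6
grasp_force: 0.0
```

>>> jog_arm --targets '[0,0,5,0.03,0.035,0,1,0,0,4,0.03,0.04,0,1,0,0,0,0.02,0.045,0,1,0,0,0,0.015,0.045,0,1,0,0,0,0,0.05,0,1]'

```text
time: 1.15
ee_pos: [451.6, -285.4, 311.8]
tcp_rot: [0.908, 0.418, 0.0, -0.0]
ft_force: [0.9, 0.1, 0.4]
width: 87.0
grasp_force: 0.0
```

>>> jog_arm --targets '[0,0,0,0,0.05,0,1,0,0,0,0,0.05,0,1,0,0,0,0,0.05,0,1,0,0,0,0,0.05,0,0.5,0,0,0,0,0.05,0,0.5]'

```text
time: 1.65
ee_pos: [449.9, -35.7, 312.5]
tcp_rot: [0.909, 0.417, -0.0, 0.0]
ft_force: [0.9, -0.4, 0.2]
width: 77.9
grasp_force: 0.0
```

>>> jog_arm --targets '[0,0,0,0,0.05,0,0.5,0,0,0,0,0.05,0,0.5,0,0,0,0,0.05,0,0.5,0,0,0,0,0.05,0,0.5,0,0,0,-0.01,0.04,0,0.5]'

```text
time: 2.15
ee_pos: [440.0, 204.9, 312.6]
tcp_rot: [0.909, 0.418, 0.0, -0.0]
ft_force: [-0.5, -0.0, 0.1]
width: 45.1
grasp_force: 0.0
```

>>> jog_arm --targets '[0,0,0,-0.01,0.03,0,0.5,0,0,0,0,0.02,0,0.5,0,0,0,0,0,-0.02,0.5,0,0,0,0,0,-0.02,0.5,0,0,0,0,0,0,0.5]'

```text
time: 2.65
ee_pos: [429.3, 251.5, 270.3]
tcp_rot: [0.909, 0.418, -0.002, 0.0]
ft_force: [-0.5, -0.1, -0.3]
width: 43.7
grasp_force: 0.0
```

```bash
python3 - <<'E'
from h import *
f=get('wrist','w1'); g=f['color'].astype(int)
print(f['ee'],f['rot'])
print('proj griptop',proj(f,np.array([428,275,143.])),'lid',proj(f,np.array([428,275,56.])))
i=cv2.imread('pics/w1.png'); cv2.imwrite('pics/w1b.png',cv2.resize(i,(784,588)))
E
```

```text
[429.31141118 251.50187938 270.32597168] [ 9.08646462e-01  4.17561704e-01 -1.95683325e-03  4.77977674e-05]
proj griptop [261.49249491 183.63711487] lid [265.64973954 167.36558878]
```

View pics/w1b.png

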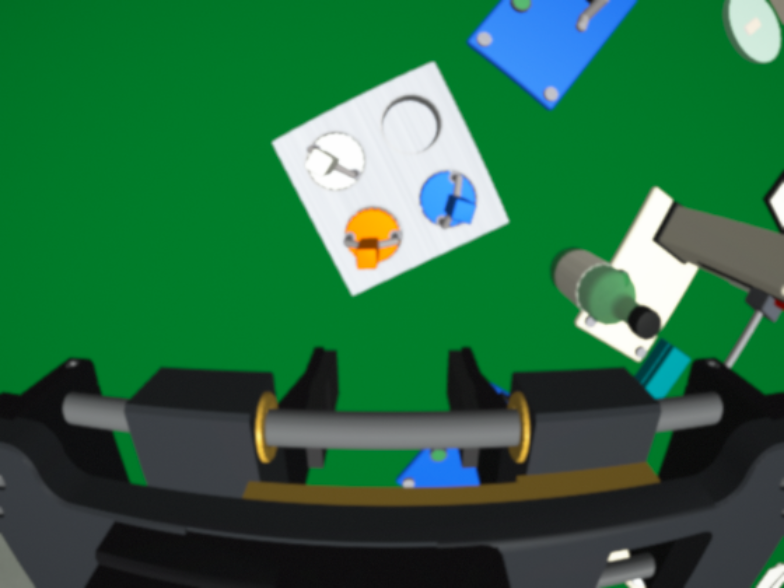

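The orange grip top is at (367,258), with the lid centre at (372,236) and the bail legs near (350,240) and (397,239). This matches the predicted pixels to within about 1 px.

```bash
python3 - <<'E'
from h import *
f=load('w1'); g=atz(f,(262.1,184.3),143); l=atz(f,(265.7,168.6),56)
a=atz(f,(350/1.4,240/1.4),65);b=atz(f,(397/1.4,239/1.4),65)
print(g,l,np.degrees(np.arctan2(*(b-a)[1::-1])), 'tool y',np.degrees(np.arctan2(*Ro.from_quat(f['rot']).as_matrix()[1::-1,1])))
import cv2
hsv=cv2.cvtColor(f['color'],cv2.COLOR_RGB2HSV)
m=cv2.inRange(hsv,(5,150,80),(18,255,255))
# grip top face: brighter, below lid
c=f['color'][172:196,244:290]; cv2.imwrite('pics/gr.png',cv2.resize(c[:,:,::-1],None,fx=16,fy=16,interpolation=cv2.INTER_NEAREST))
E
```

```text
[428.00965775 274.16981418 143.        ] [427.07297372 273.85028807  56.        ] -39.572959833453595 tool y -40.638572344377764
```

View pics/gr.png

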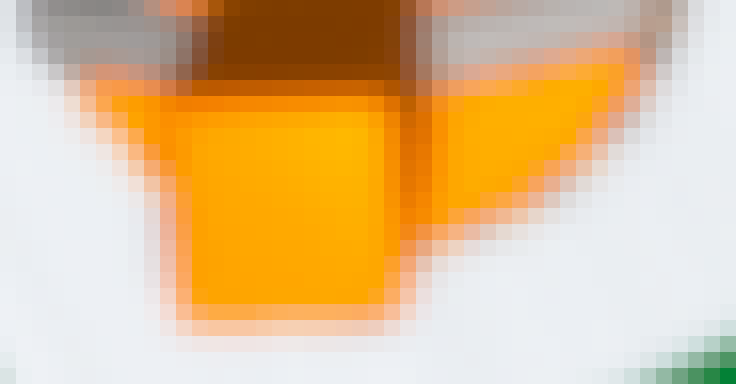

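The grip's top face is square to the image, so the tool yaw is right. I go down now.

>>> jog_arm --targets '[0,0,0,-0.0015,0.0228,0,0.5,0,0,0,0,0,-0.04,0.5,0,0,0,0,0,-0.04,0.5,0,0,0,0,0,-0.03,0.5,0,0,0,0,0,0,0.5]'

```text
time: 3.2
ee_pos: [427.7, 273.7, 160.3]
tcp_rot: [0.909, 0.417, -0.002, 0.0]
ft_force: [-0.4, 0.2, -0.0]
width: 43.3
grasp_force: 0.0
```

```bash
python3 - <<'E'
from h import *
f=get('wrist','w2'); print(f['ee'],f['rot']);cv2.imwrite('pics/w2c.png',cv2.resize(f['color'][130:330,150:410,::-1],None,fx=3,fy=3))
E
```

```text
[427.72830026 273.73095656 160.32950815] [ 9.08808324e-01  4.17206982e-01 -2.40045534e-03  5.24230238e-05]
```

View pics/w2c.png

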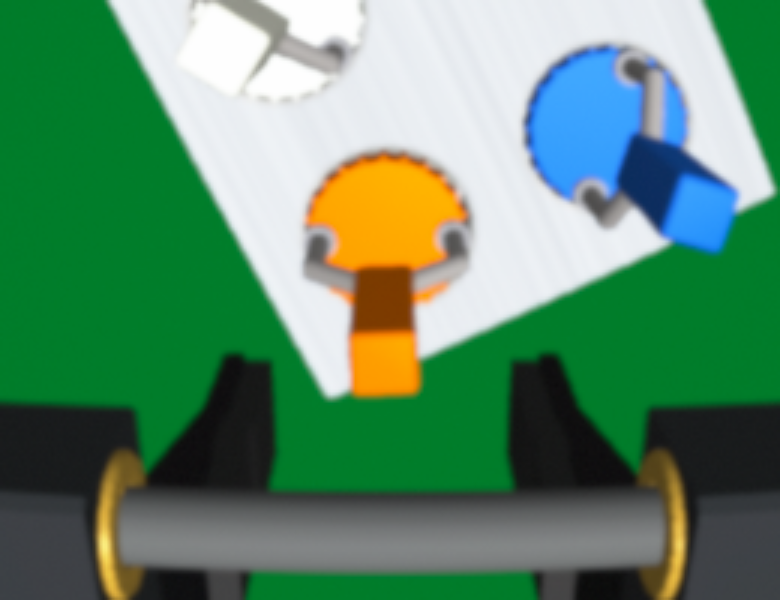

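The grip at (385,365) sits between the fingers, within about 1 mm of their midpoint. I nudge across, go down and close.

>>> jog_arm --targets '[0,0,0,-0.0008,0.0007,-0.02,0.5,0,0,0,0,0,-0.02,0.5,0,0,0,0,0,-0.015,0.5,0,0,0,0,0,0,0.5,0,0,0,0,0,0,0.3]'

```text
time: 3.75
ee_pos: [428.8, 276.2, 108.9]
tcp_rot: [0.909, 0.417, 0.001, -0.0]
ft_force: [-0.3, 0.6, 1.2]
width: 40.1
grasp_force: 0.0
```

>>> jog_arm --targets '[0,0,0,0,0,0,0.25,0,0,0,0,0,0,0.2,0,0,0,0,0,0,0.15,0,0,0,0,0,0,0.1,0,0,0,0,0,0,0]'

```text
time: 4.25
ee_pos: [428.2, 275.9, 107.9]
tcp_rot: [0.909, 0.417, 0.0, 0.0]
ft_force: [-0.4, -1.2, 2.7]
width: 14.0
grasp_force: 29.8
```

>>> jog_arm --targets '[0,0,0,0,0,0,0,0,0,0,0,0,0,0,0,0,0,0,0,0,0,0,0,0,0,0,0,0]'

```text
time: 4.65
ee_pos: [428.3, 275.9, 107.8]
tcp_rot: [0.909, 0.417, 0.0, 0.0]
ft_force: [-0.9, -0.4, 5.9]
width: 13.8
grasp_force: 29.8
```

>>> jog_arm --targets '[0,0,0,0,0,0.01,0,0,0,0,0,0,0.01,0,0,0,0,0,0,0.015,0,0,0,0,0,0,0.015,0,0,0,0,0,0,0,0]'

```text
time: 5.15
ee_pos: [429.2, 276.6, 160.2]
tcp_rot: [0.909, 0.417, 0.002, 0.0]
ft_force: [-0.1, 0.1, -1.5]
width: 13.9
grasp_force: 29.8
```

>>> jog_arm --targets '[0,0,0,0,0,0.015,0,0,0,0,0,0,0.015,0,0,0,0,0,0,0.01,0,0,0,0,0,0,0.01,0,0,0,0,0,0,0,0]'

```text
time: 5.65
ee_pos: [428.6, 276.2, 209.0]
tcp_rot: [0.909, 0.417, 0.001, 0.0]
ft_force: [0.2, 0.4, -1.8]
width: 13.9
grasp_force: 29.8
```

>>> jog_arm --targets '[0,0,0,0,0,0,0,0,0,0,0,0,0,0,0,0,0,0,0,0,0]'

```text
time: 5.95
ee_pos: [427.9, 275.6, 207.0]
tcp_rot: [0.909, 0.417, -0.0, 0.0]
ft_force: [0.1, -0.5, -1.6]
width: 13.9
grasp_force: 29.8
```

>>> jog_arm --targets '[0,0,-2,0.003,-0.015,0.001,0,0,0,-3,0.007,-0.03,0.001,0,0,0,-3,0.008,-0.032,0,0,0,0,-3,0.008,-0.032,0,0,0,0,-3,0.008,-0.032,0,0]'

```text
time: 6.45
ee_pos: [462.2, 132.4, 209.6]
tcp_rot: [0.953, 0.302, 0.0, 0.0]
ft_force: [0.3, -0.1, -1.6]
width: 13.8
grasp_force: 29.8
```

>>> jog_arm --targets '[0,0,-3,0.008,-0.032,0,0,0,0,-3,0.008,-0.03,0,0,0,0,-3,0.008,-0.028,0,0,0,0,-3,0.008,-0.022,0,0,0,0,-2.5,0.006,-0.012,0,0]'

```text
time: 6.95
ee_pos: [500.7, 8.2, 209.4]
tcp_rot: [0.984, 0.178, -0.0, 0.0]
ft_force: [0.5, 0.4, -1.6]
width: 13.7
grasp_force: 29.8
```

>>> jog_arm --targets '[0,0,0,0.005,-0.006,0,0,0,0,0,0,0,0,0,0,0,0,0,0,0,0,0,0,0,0,0,0,0]'

```text
time: 7.35
ee_pos: [504.9, 6.1, 209.6]
tcp_rot: [0.983, 0.182, 0.0, -0.0]
ft_force: [-0.0, -0.3, -1.5]
width: 13.6
grasp_force: 29.8
```

```bash
python3 - <<'E'
from h import *
f=get('wrist','w3'); s=get('scene','s3'); t=get('top','t3')
print(f['ee'],f['rot'],np.degrees(np.arctan2(*Ro.from_quat(f['rot']).as_matrix()[1::-1,1])))
def show(f,X):print(proj(f,np.array(X,float)))
for F in (f,s,t):
    for X in ([547,20,174],[561,25.5,160],[580,32,174]): show(F,X)
a=f['color'][:,:,::-1]
b=lambda g,x,y:cv2.resize(g['color'][y:y+75,x:x+100,::-1],(400,300),interpolation=cv2.INTER_CUBIC)
cv2.imwrite('pics/m3.png',np.vstack([cv2.resize(a[40:340],(560,300)),np.zeros((0,560,3),np.uint8)]))
m=np.hstack([b(s,200,195),b(t,215,122)]); cv2.imwrite('pics/m3.png',np.vstack([m,cv2.resize(a[60:270],(800,300))]))
E
```

```text
[504.90619752   6.12930757 209.61139039] [ 9.83280637e-01  1.82096616e-01  1.40940422e-05 -1.07341854e-04] -69.016188231928
[281.86185579 174.08086845]
[281.57025504 147.58905877]
[282.94785576 117.31810842]
[255.67301259 220.19676092]
[254.62821608 230.39988912]
[252.14493092 232.04944513]
[263.07202855 169.46697982]
[260.95055705 164.98907064]
[258.0360175  154.40017073]
```

View pics/m3.png

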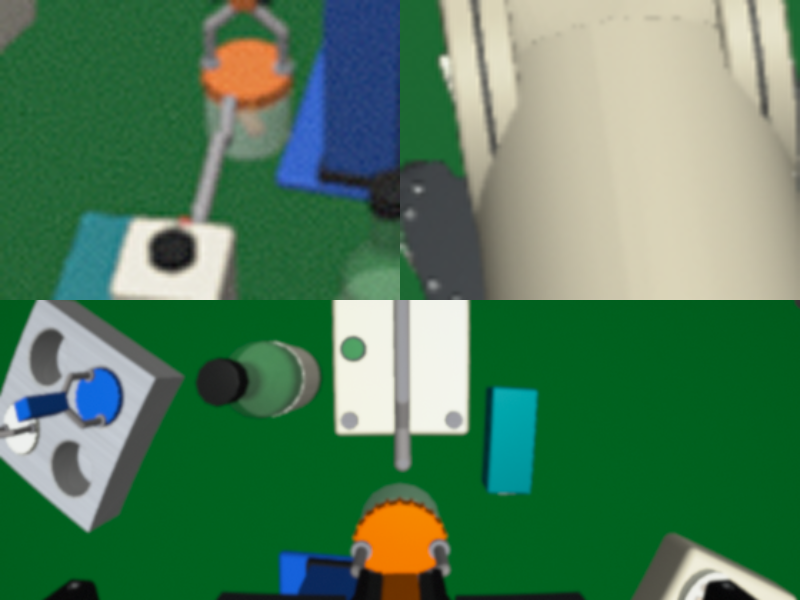

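The wrist view shows the hook vertical and in line with the jar, its tip at (402,468) against the jar centre at about (400,540). The jar needs about 1.5 mm of lateral correction. Next I lower it to threading height and advance.

>>> jog_arm --targets '[0,0,0,0.0005,-0.0014,-0.006,0,0,0,0,0,0,-0.0066,0,0,0,0,0,0,0,0,0,0,0,0.0056,0.0021,0,0,0,0,0,0.0056,0.0021,0,0]'

```text
time: 8.0
ee_pos: [517.4, 7.7, 197.2]
tcp_rot: [0.984, 0.181, 0.0, 0.0]
ft_force: [-0.0, -0.3, -1.3]
width: 13.5
grasp_force: 29.8
```

>>> jog_arm --targets '[0,0,0,0.0056,0.0021,0,0,0,0,0,0.0056,0.0021,0,0,0,0,0,0.0056,0.0021,0,0,0,0,0,0.0056,0.0021,0,0,0,0,0,0,0,0,0]'

```text
time: 8.5
ee_pos: [539.8, 16.4, 196.9]
tcp_rot: [0.983, 0.181, 0.0, -0.0]
ft_force: [-0.7, 0.6, -1.4]
width: 13.8
grasp_force: 29.8
```

>>> jog_arm --targets '[0,0,0,0.0053,0.0023,0,0,0,0,0,0.0053,0.0022,0,0,0,0,0,0.0053,0.0022,0,0,0,0,0,0.0053,0.0022,0,0,0,0,0,0,0,0,0]'

```text
time: 9.0
ee_pos: [561.0, 25.3, 196.9]
tcp_rot: [0.983, 0.181, 0.0, -0.0]
ft_force: [0.5, 0.3, -1.5]
width: 13.7
grasp_force: 29.8
```

```bash
python3 - <<'E'
from h import *
f=get('wrist','w4'); s=get('scene','s4'); print(f['ee'])
b=cv2.resize(s['color'][175:275,205:305,::-1],(400,400),interpolation=cv2.INTER_CUBIC)
a=cv2.resize(f['color'][100:240,210:350,::-1],(400,400),interpolation=cv2.INTER_CUBIC)
cv2.imwrite('pics/m4.png',np.hstack([b,a]))
E
```

```text
[560.9584442   25.34177496 196.85930912]
```

View pics/m4.png

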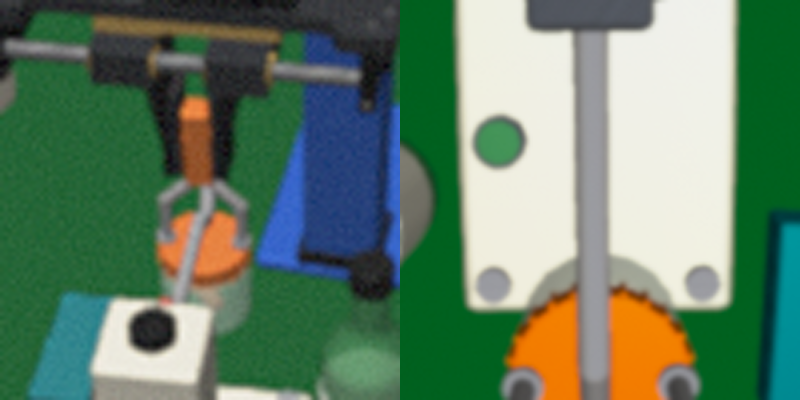

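The hook runs through the bail opening: hook at x≈593 in the right tile, between the legs at 522 and 680. I shift about 1 mm and lower slowly while watching the force.

>>> jog_arm --targets '[0,0,0,-0.0004,0.0009,-0.003,0,0,0,0,0,0,-0.004,0,0,0,0,0,0,-0.004,0,0,0,0,0,0,-0.003,0,0,0,0,0,0,0,0]'

```text
time: 9.6
ee_pos: [559.7, 25.6, 182.4]
tcp_rot: [0.984, 0.181, -0.0, -0.0]
ft_force: [0.5, -0.7, -0.9]
width: 13.7
grasp_force: 29.8
```

>>> jog_arm --targets '[0,0,0,0,0,-0.003,0,0,0,0,0,0,-0.003,0,0,0,0,0,0,-0.003,0,0,0,0,0,0,0,0,0,0,0,0,0,0,0]'

```text
time: 10.1
ee_pos: [560.1, 25.8, 174.0]
tcp_rot: [0.984, 0.181, 0.0, 0.0]
ft_force: [0.6, 0.3, -0.3]
width: 13.5
grasp_force: 29.8
```

>>> jog_arm --targets '[0,0,0,0,0,-0.002,0,0,0,0,0,0,-0.002,0,0,0,0,0,0,-0.002,0,0,0,0,0,0,-0.002,0,0,0,0,0,0,0,0]'

```text
time: 10.6
ee_pos: [560.0, 25.8, 165.7]
tcp_rot: [0.984, 0.181, -0.0, -0.0]
ft_force: [0.5, 0.5, -0.8]
width: 13.7
grasp_force: 29.8
```

>>> jog_arm --targets '[0,0,0,0,0,-0.002,0,0,0,0,0,0,-0.002,0,0,0,0,0,0,-0.002,0,0,0,0,0,0,-0.002,0,0,0,0,0,0,0,0]'

```text
time: 11.1
ee_pos: [560.0, 25.8, 157.7]
tcp_rot: [0.983, 0.181, -0.0, 0.0]
ft_force: [0.5, 1.7, 0.2]
width: 13.4
grasp_force: 29.8
```

```bash
python3 - <<'E'
from h import *
L=[]
for i in range(20): grab_frame('scene'); s=read_state(); L.append(np.r_[s['ft_force'],s['ee_pos'],s['time']])
L=np.array(L); print(L.mean(0),L.std(0)/20**.5)
E
```

```text
[ 8.82475536e-01  4.63294312e-01 -3.81786085e-02  5.60028884e+02
  2.57677371e+01  1.58013013e+02  1.16250000e+01] [0.11735196 0.10540928 0.0851719  0.00448175 0.00375461 0.00976592
 0.06446898]
```

>>> jog_arm --targets '[0,0,0,0.0009,0.0004,0,0,0,0,0,0.001,0.0003,0,0,0,0,0,0,0,0,0]'

```text
time: 12.4
ee_pos: [561.6, 26.4, 157.7]
tcp_rot: [0.984, 0.181, -0.0, 0.0]
ft_force: [-1.1, 0.6, -0.1]
width: 13.9
grasp_force: 29.8
```

```bash
cat > avg.py <<'E'
from h import *
L=[]
for i in range(12): grab_frame('scene'); s=read_state(); L.append(np.r_[s['ft_force'],s['ee_pos'],s['time']])
L=np.array(L); print(L.mean(0).round(2),(L.std(0)/12**.5)[:3].round(2))
E
python3 avg.py
```

```text
[-1.8900e+00 -4.3000e-01 -4.2000e-01  5.6170e+02  2.6390e+01  1.5786e+02
  1.2720e+01] [0.2  0.17 0.18]
```

>>> jog_arm --targets '[0,0,0,-0.0011,-0.0004,-0.001,0,0,0,0,0,0,0,0,0,0,0,0,0,0,0]'

```text
time: 13.3
ee_pos: [561.2, 26.2, 157.2]
tcp_rot: [0.983, 0.181, 0.001, 0.0]
ft_force: [1.2, 0.5, -0.4]
width: 14.0
grasp_force: 29.8
```

```bash
python3 avg.py
```

```text
[ 2.3300e+00  7.4000e-01 -1.6000e-01  5.6107e+02  2.6180e+01  1.5713e+02
  1.3620e+01] [0.23 0.17 0.18]
```

>>> jog_arm --targets '[0,0,0,0.0005,0.0002,0,0,0,0,0,0,0,0,0,0,0,0,0,0,0,0]'

```text
time: 14.2
ee_pos: [561.2, 26.2, 156.9]
tcp_rot: [0.984, 0.181, -0.0, 0.0]
ft_force: [1.5, 0.5, 0.3]
width: 13.7
grasp_force: 29.8
```

```bash
python3 avg.py
```

```text
[ 1.0500e+00  4.7000e-01 -2.9000e-01  5.6122e+02  2.6220e+01  1.5693e+02
  1.4520e+01] [0.15 0.09 0.13]
```

>>> jog_arm --targets '[0,0,0,0.0005,0.0002,-0.001,0,0,0,0,0,0,-0.001,0,0,0,0,0,0,-0.001,0,0,0,0,0,0,0,0]'

```text
time: 15.2
ee_pos: [561.5, 26.3, 153.7]
tcp_rot: [0.984, 0.181, -0.0, 0.0]
ft_force: [-0.4, -1.2, -0.2]
width: 13.9
grasp_force: 29.8
```

```bash
python3 avg.py
```

```text
[-1.6300e+00 -7.5000e-01  6.0000e-02  5.6165e+02  2.6390e+01  1.5391e+02
  1.5520e+01] [0.15 0.18 0.12]
```

>>> jog_arm --targets '[0,0,0,-0.0003,-0.0001,0,0,0,0,0,0,0,0,0.1,0,0,0,0,0,0,0.18,0,0,0,0,0,0,0.22,0,0,0,0,0,0,0.3]'

```text
time: 16.3
ee_pos: [561.7, 26.5, 154.1]
tcp_rot: [0.983, 0.181, 0.0, -0.0]
ft_force: [0.1, 0.2, -0.4]
width: 21.3
grasp_force: 0.0
```

>>> jog_arm --targets '[0,0,0,0,0,0,0.4,0,0,0,0,0,0,0.45,0,0,0,0,0,0,0.5,0,0,0,0,0,0,0.5,0,0,0,0,0,0,0.5]'

```text
time: 16.8
ee_pos: [561.5, 26.3, 154.0]
tcp_rot: [0.984, 0.181, 0.0, 0.0]
ft_force: [0.4, -1.0, -0.3]
width: 42.8
grasp_force: 0.0
```

>>> jog_arm --targets '[0,0,0,0,0,0.015,0.5,0,0,0,0,0,0.025,0.5,0,0,0,0,0,0.03,0.5,0,0,0,0,0,0.03,0.5,0,0,0,0,0,0,0.5]'

```text
time: 17.3
ee_pos: [563.3, 27.1, 259.4]
tcp_rot: [0.983, 0.181, 0.004, 0.001]
ft_force: [-0.2, 0.2, 0.3]
width: 43.3
grasp_force: 0.0
```

```bash
python3 - <<'E'
from h import *
p=None
for i in range(44):
    f=grab_frame('wrist')['color'].astype(float)
    if i%6==0:
        if p is not None: print(np.abs(f-p)[60:230,180:380].mean().round(2),end=' ')
        p=f
s=get('scene','s5'); w=get('wrist','w5'); print(read_state()['time'],w['ee'])
b=cv2.resize(s['color'][175:275,205:305,::-1],(400,400),interpolation=cv2.INTER_CUBIC)
a=cv2.resize(w['color'][80:280,180:380,::-1],(400,400),interpolation=cv2.INTER_CUBIC)
cv2.imwrite('pics/m5.png',np.hstack([b,a]))
E
```

```text
9.34 1.8 0.86 0.36 0.35 0.34 0.34 19.6 [561.51105535  26.34095897 253.96875949]
```

View pics/m5.png

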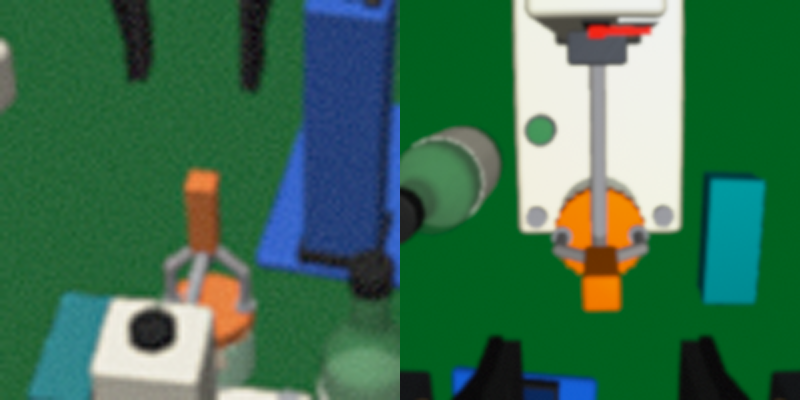

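The jar hangs free on the hook and frame differences are at the noise floor. I wait another 1.5 s and work out its hanging height from the grip-top pixel.

>>> jog_arm --targets '[0,0,0,0,0,0,0.5,0,0,0,0,0,0,0.5,0,0,0,0,0,0,0.5,0,0,0,0,0,0,0.5,0,0,0,0,0,0,0.5]'

```text
time: 20.1
ee_pos: [561.5, 26.4, 254.0]
tcp_rot: [0.984, 0.181, -0.0, 0.0]
ft_force: [0.0, 0.3, 0.6]
width: 43.9
grasp_force: 0.0
```

>>> jog_arm --targets '[0,0,0,0,0,0,0.5,0,0,0,0,0,0,0.5,0,0,0,0,0,0,0.5,0,0,0,0,0,0,0.5,0,0,0,0,0,0,0.5]'

```text
time: 20.6
ee_pos: [561.5, 26.4, 254.0]
tcp_rot: [0.983, 0.181, 0.0, 0.0]
ft_force: [-0.4, -0.4, 0.0]
width: 43.5
grasp_force: 0.0
```

```bash
python3 - <<'E'
from h import *
f=get('wrist','w6');p=load('w5'); d=np.abs(f['color'].astype(float)-p['color'])[60:230,180:380]; print('change',d.mean())
hsv=cv2.cvtColor(f['color'],cv2.COLOR_RGB2HSV); print(f['ee'])
m=cv2.inRange(hsv,(8,180,190),(22,255,255)); n,l,st,c=cv2.connectedComponentsWithStats(m)
for i in range(1,n):
    if st[i,4]>60: print(st[i],c[i])
# fit grip top z from lower blob
c=c[1:][np.argsort(-c[1:,1]*(st[1:,4]>60))][0]
for z in (185,190,195,200): print(z,atz(f,c,z).round(1), proj(f,np.array([561.5,26.3,z])).round(1))
E
```

```text
change 0.33580392156862743
[561.50358963  26.35968045 254.00267577]
[259 175  17  30 305] [268.72459016 189.73114754]
[284 175  17  29 333] [289.87687688 189.10810811]
[272 218  18  17 292] [280.55479452 225.91780822]
185 [560.2  24.3 185. ] [278.7 223.5]
190 [561.9  25.  190. ] [278.7 225.8]
195 [563.6  25.6 195. ] [278.7 228.1]
200 [565.3  26.3 200. ] [278.7 230.5]
```

Grip top z is about 190, so the jar hangs with its underside at about 57 mm, a sag of about 23 mm. I go down and regrip.

>>> jog_arm --targets '[0,0,0,0.0005,-0.0013,-0.025,0.5,0,0,0,0,0,-0.03,0.5,0,0,0,0,0,-0.025,0.5,0,0,0,0,0,-0.0185,0.5,0,0,0,0,0,0,0.5]'

```text
time: 21.15
ee_pos: [560.5, 24.8, 153.1]
tcp_rot: [0.983, 0.181, -0.002, -0.0]
ft_force: [-0.5, 0.9, 0.6]
width: 43.1
grasp_force: 0.0
```

>>> jog_arm --targets '[0,0,0,0,0,0,0.5,0,0,0,0,0,0,0.35,0,0,0,0,0,0,0.28,0,0,0,0,0,0,0.23,0,0,0,0,0,0,0.2]'

```text
time: 21.65
ee_pos: [562.2, 25.1, 155.9]
tcp_rot: [0.984, 0.181, 0.0, 0.0]
ft_force: [0.1, 0.7, 0.2]
width: 21.3
grasp_force: 0.0
```

>>> jog_arm --targets '[0,0,0,0,0,0,0.18,0,0,0,0,0,0,0.15,0,0,0,0,0,0,0.1,0,0,0,0,0,0,0,0,0,0,0,0,0,0]'

```text
time: 22.15
ee_pos: [562.0, 25.2, 155.5]
tcp_rot: [0.983, 0.181, 0.0, -0.0]
ft_force: [0.2, 0.2, 0.9]
width: 13.6
grasp_force: 29.9
```

>>> jog_arm --targets '[0,0,0,0,0,0,0,0,0,0,0,0,0.002,0,0,0,0,0,0,0.003,0,0,0,0,0,0,0.003,0,0,0,0,0,0,0.003,0]'

```text
time: 22.65
ee_pos: [562.0, 25.1, 166.8]
tcp_rot: [0.983, 0.181, 0.0, 0.0]
ft_force: [0.5, 1.7, -1.4]
width: 13.8
grasp_force: 29.9
```

>>> jog_arm --targets '[0,0,0,0,0,0.003,0,0,0,0,0,0,0.003,0,0,0,0,0,0,0.003,0,0,0,0,0,0,0.003,0,0,0,0,0,0,0.003,0]'

```text
time: 23.15
ee_pos: [562.0, 24.9, 181.6]
tcp_rot: [0.984, 0.181, -0.0, 0.0]
ft_force: [-0.2, 0.6, -1.4]
width: 13.6
grasp_force: 29.9
```

>>> jog_arm --targets '[0,0,0,0,0,0.004,0,0,0,0,0,0,0.004,0,0,0,0,0,0,0.004,0,0,0,0,0,0,0.004,0,0,0,0,0,0,0,0]'

```text
time: 23.65
ee_pos: [562.3, 25.1, 198.1]
tcp_rot: [0.984, 0.181, 0.0, 0.0]
ft_force: [-0.1, -0.7, -2.6]
width: 13.8
grasp_force: 29.9
```

>>> jog_arm --targets '[0,0,0,0,0,0,0,0,0,0,0,0,0,0,0,0,0,0,0,0,0]'

```text
time: 23.95
ee_pos: [561.9, 25.0, 197.3]
tcp_rot: [0.984, 0.181, -0.0, 0.0]
ft_force: [-0.1, 0.6, -1.3]
width: 13.5
grasp_force: 29.9
```

```bash
python3 avg.py; python3 - <<'E'
from h import *
a=load('w4');b=get('wrist','w7');print(a['ee'],b['ee'])
# jar position in tool frame vs before: lid top orange blob
for f in (a,b):
    h=cv2.cvtColor(f['color'],cv2.COLOR_RGB2HSV);m=cv2.inRange(h,(8,180,150),(22,255,255)); ys,xs=np.nonzero(m[:250]); print(xs.mean(),ys.mean(),ys.min(),xs.min(),xs.max(),len(xs))
E
```

```text
[-1.2000e-01  1.5000e-01 -1.6200e+00  5.6198e+02  2.5060e+01  1.9742e+02
  2.4280e+01] [0.16 0.12 0.13]
[560.9584442   25.34177496 196.85930912] [562.0130656   25.02423468 197.48166588]
280.377324535093 226.23515296940613 202 248 312 1667
280.5740626920713 225.15550092194223 201 248 311 1627
```

The jar sits in the grip as before and its free weight is on the wrist. I back off along the hook.

>>> jog_arm --targets '[0,0,0,-0.005,-0.0019,0,0,0,0,0,-0.006,-0.0023,0,0,0,0,0,-0.006,-0.0023,0,0,0,0,0,-0.006,-0.0023,0,0,0,0,0,-0.006,-0.0023,0,0]'

```text
time: 25.1
ee_pos: [532.4, 13.6, 197.5]
tcp_rot: [0.984, 0.181, 0.0, 0.0]
ft_force: [-0.1, 0.2, -2.1]
width: 13.5
grasp_force: 29.9
```

>>> jog_arm --targets '[0,0,0,-0.006,-0.0023,0,0,0,0,0,-0.006,-0.0023,0,0,0,0,0,-0.006,-0.0023,0,0,0,0,0,-0.006,-0.0023,0.003,0,0,0,0,-0.003,-0.002,0.003,0]'

```text
time: 25.6
ee_pos: [505.4, 2.6, 203.8]
tcp_rot: [0.984, 0.181, -0.0, 0.0]
ft_force: [-0.3, 0.2, -2.2]
width: 13.9
grasp_force: 29.9
```

>>> jog_arm --targets '[0,0,0,0,-0.01,0.01,0,0,0,0,-0.002,-0.025,0.01,0,0,0,0,-0.005,-0.035,0,0,0,0,0,-0.006,-0.04,0,0,0,0,0,-0.006,-0.04,0,0]'

```text
time: 26.1
ee_pos: [486.9, -149.4, 224.5]
tcp_rot: [0.983, 0.181, 0.001, 0.0]
ft_force: [1.4, -0.1, -1.5]
width: 13.5
grasp_force: 29.9
```

>>> jog_arm --targets '[0,0,0,-0.006,-0.04,0,0,0,0,0,-0.006,-0.04,0,0,0,0,0,-0.006,-0.04,0,0,0,0,0,-0.006,-0.035,0,0,0,0,0,-0.006,-0.025,0,0]'

```text
time: 26.6
ee_pos: [455.8, -330.9, 224.1]
tcp_rot: [0.984, 0.18, 0.0, 0.0]
ft_force: [-0.3, -0.6, -2.1]
width: 13.7
grasp_force: 29.9
```

>>> jog_arm --targets '[0,0,0,-0.005,-0.015,0,0,0,0,0,-0.004,-0.01,0,0,0,0,0,0,0,0,0,0,0,0,0,0,0,0]'

```text
time: 27.0
ee_pos: [448.6, -351.0, 223.7]
tcp_rot: [0.983, 0.182, 0.0, -0.0]
ft_force: [0.7, -0.3, -0.9]
width: 14.0
grasp_force: 29.9
```

```bash
python3 - <<'E'
from h import *
f=get('wrist','w8');s=get('scene','s8');t=get('top','t8');print(f['ee'],f['rot'])
print(proj(f,np.array([442,-365.5,58.])),proj(s,np.array([442,-365.5,58.])), proj(s,np.array([547,20,174.])))
b=lambda g,x,y:cv2.resize(g['color'][y:y+100,x:x+133,::-1],(400,300),interpolation=cv2.INTER_CUBIC)
cv2.imwrite('pics/m8.png',np.hstack([np.vstack([b(s,95,140),b(s,190,190)]),cv2.resize(f['color'][70:350,187:373,::-1],(400,600),interpolation=cv2.INTER_CUBIC)]))
E
```

```text
[ 448.5943946  -351.03886718  223.68874427] [ 9.83379089e-01  1.81563978e-01  2.56002868e-04 -1.50392224e-04]
[289.587893   202.99432535] [155.59112388 184.34030818] [255.67301259 220.19676092]
```

>>> jog_arm --targets '[0,0,0,-0.0065,-0.0145,-0.01,0,0,0,0,0,0,-0.02,0,0,0,0,0,0,-0.015,0,0,0,0,0,0,-0.01,0,0,0,0,0,0,-0.005,0]'

```text
time: 27.65
ee_pos: [441.2, -366.3, 162.2]
tcp_rot: [0.983, 0.181, -0.0, -0.001]
ft_force: [-0.9, -0.0, -1.8]
width: 13.5
grasp_force: 29.9
```

>>> jog_arm --targets '[0,0,0,0,0,-0.002,0,0,0,0,0,0,0,0,0,0,0,0,0,0,0,0,0,0,0,0,0,0]'

```text
time: 28.05
ee_pos: [441.8, -366.9, 162.1]
tcp_rot: [0.983, 0.181, 0.0, 0.0]
ft_force: [0.4, -1.0, -2.4]
width: 14.0
grasp_force: 29.9
```

```bash
python3 avg.py
```

```text
[ 2.2000e-01  4.0000e-02 -1.9600e+00  4.4155e+02 -3.6678e+02  1.6162e+02
  2.8380e+01] [0.17 0.15 0.13]
```

>>> jog_arm --targets '[0,0,0,0,0,-0.0012,0,0,0,0,0,0,-0.0012,0,0,0,0,0,0,-0.0012,0,0,0,0,0,0,0,0,0,0,0,0,0,0,0]'

```text
time: 29.15
ee_pos: [442.1, -366.9, 159.5]
tcp_rot: [0.983, 0.181, 0.001, 0.001]
ft_force: [-2.0, 3.3, 10.6]
width: 14.0
grasp_force: 29.9
```

>>> jog_arm --targets '[0,0,0,0,0,-0.0007,0,0,0,0,0,0,-0.0007,0,0,0,0,0,0,0,0,0,0,0,0,0,0,0]'

```text
time: 29.55
ee_pos: [442.6, -367.0, 159.5]
tcp_rot: [0.983, 0.181, 0.001, 0.001]
ft_force: [-4.3, 4.3, 20.1]
width: 13.3
grasp_force: 30.0
```

```bash
python3 avg.py
```

```text
[  -4.44    4.53   20.7   442.63 -367.01  159.51   29.88] [0.15 0.15 0.12]
```

Contact came at about 159.8. I ease off the press before releasing.

>>> jog_arm --targets '[0,0,0,0,0,0.0008,0,0,0,0,0,0,0.0008,0,0,0,0,0,0,0,0]'

```text
time: 30.45
ee_pos: [442.0, -366.9, 159.5]
tcp_rot: [0.983, 0.181, 0.001, 0.001]
ft_force: [-1.8, 2.4, 9.8]
width: 13.9
grasp_force: 29.9
```

```bash
python3 avg.py
```

```text
[  -2.2     2.38    9.46  442.06 -366.83  159.54   30.78] [0.16 0.12 0.06]
```

>>> jog_arm --targets '[0,0,0,0,0,0.0006,0,0,0,0,0,0,0.0006,0,0,0,0,0,0,0,0]'

```text
time: 31.35
ee_pos: [441.7, -366.8, 159.6]
tcp_rot: [0.983, 0.181, 0.0, 0.0]
ft_force: [-1.0, 0.7, 3.4]
width: 13.6
grasp_force: 29.9
```

```bash
python3 avg.py
```

```text
[  -0.48    1.25    4.71  441.71 -366.79  159.55   31.67] [0.17 0.18 0.09]
```

Only a light contact is left, so I release and retreat.

>>> jog_arm --targets '[0,0,0,0,0,0.0004,0,0,0,0,0,0,0,0.1,0,0,0,0,0,0,0.18,0,0,0,0,0,0,0.25,0,0,0,0,0,0,0.35]'

```text
time: 32.45
ee_pos: [441.3, -366.8, 159.4]
tcp_rot: [0.984, 0.181, -0.0, -0.0]
ft_force: [0.6, 0.1, 0.4]
width: 23.8
grasp_force: 0.0
```

>>> jog_arm --targets '[0,0,0,0,0,0,0.5,0,0,0,0,0,0,0.5,0,0,0,0,0,0,0.5,0,0,0,0,0,0.01,0.5,0,0,0,0,0,0.02,0.5]'

```text
time: 32.95
ee_pos: [440.8, -366.3, 189.3]
tcp_rot: [0.983, 0.181, -0.001, -0.001]
ft_force: [0.4, 0.0, -1.0]
width: 43.2
grasp_force: 0.0
```

>>> jog_arm --targets '[0,0,0,0,0,0.03,0.5,0,0,0,0,0,0.03,0.5,0,0,0,0,0,0.03,0.5,0,0,0,0,0,0.03,0.5,0,0,0,0,0,0,0.5]'

```text
time: 33.45
ee_pos: [442.9, -367.4, 315.0]
tcp_rot: [0.983, 0.181, 0.002, 0.003]
ft_force: [-0.1, 0.2, 0.9]
width: 43.7
grasp_force: 0.0
```

```bash
python3 - <<'E'
from h import *
for _ in range(10): grab_frame('scene')
f=get('wrist','w9');s=get('scene','s9')
b=lambda g,x,y:cv2.resize(g['color'][y:y+100,x:x+133,::-1],(400,300),interpolation=cv2.INTER_CUBIC)
cv2.imwrite('pics/m9.png',np.hstack([np.vstack([b(s,95,130),b(s,200,190)]),cv2.resize(f['color'][70:350,187:373,::-1],(400,600),interpolation=cv2.INTER_CUBIC)]))
E
```

```text
Traceback (most recent call last):
  File "h.py", line 4, in get
    s=read_state(); f=grab_frame(n); f['ee']=s['ee_pos']; f['rot']=s['tcp_rot']
                      ~~~~~~~~~~^^^
ValueError: 200 camera calls are used up
```

The camera calls are used up. I use the last view on the saved picture from just before placing, to check the stage estimate and the hook.

View pics/m8.png

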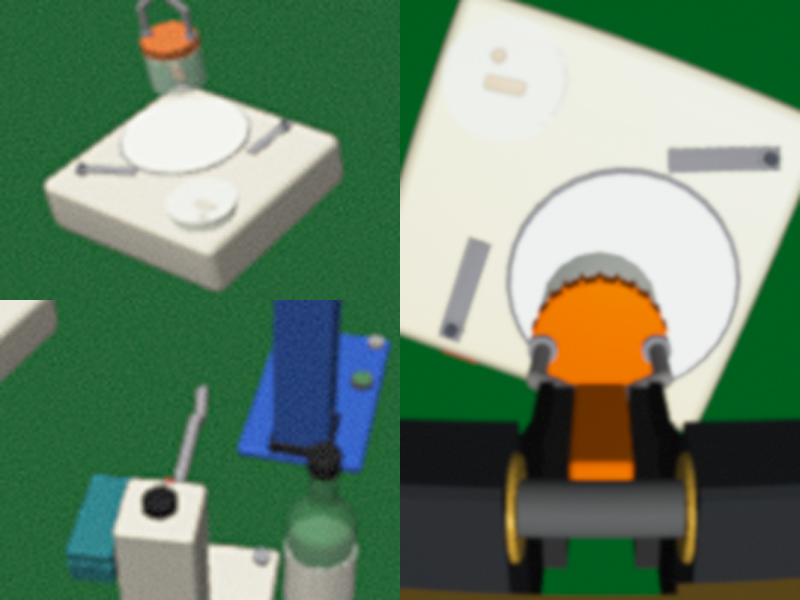

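>>> jog_arm --targets '[0,0,0,0,0,0,0.5,0,0,0,0,0,0,0.5,0,0,0,0,0,0,0.5,0,0,0,0,0,0,0.5,0,0,0,0,0,0,0.5]'

```text
time: 34.5
ee_pos: [441.5, -366.8, 309.7]
tcp_rot: [0.984, 0.181, 0.0, 0.0]
ft_force: [0.4, 0.9, 0.0]
width: 43.6
grasp_force: 0.0
```

The disc centre, at (623,278) in the right tile, is within about 3 px of where I predicted it. The hook tip, at (202,388) in the lower left tile, is back at its zero position. The forces agreed with the jar standing when I released it, so I hand in.

```bash
python3 -c "
from plant import finish_job; print(finish_job())"
```

```text
the job is handed in; nothing more can be done
None
```

I weighed the orange-lidded jar on the beige balance (about 23 mm sag, roughly 1.4 N), stood it on the stage disc, released it and handed in at about 34.5 s; the camera calls had run out, so the final standing pose was checked only by contact force and position, not by picture.

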